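# Find the stamped lens case and push it to the dispatch rail

## Robot

A 7-joint arm with a two-finger parallel gripper is mounted at the origin on the work surface. World frame = base frame: x ahead of the robot, y to its left, z up, the work surface at z = 0. Lengths are in m, angles in rad, forces in N, time in s.
With the tool pointing down it reaches from about 0.4 to 0.875 m from the base axis. Payload 19.3 kg.
Tool frame: the origin (TCP) lies at the very end of the fingers, on their centre line; the grasp point (between the pads) lies 19 mm behind it; z points along the fingers, y is the direction in which the jaws open and shut (so a half turn about z gives the same grasp; the last joint's range is limited). The gripper opens to 85 mm and grips with 20 to 120 N. Pads are 22 mm wide; open, the fingers measure 114 mm over their backs; the gripper's body (76 mm by 85 mm) begins 54 mm behind the grasp point. The pads swing forward as they close: fully open they stand 13 mm farther back than shut.
Start: joints at [1.273, 0.521, -0.036, 1.599, 0.021, 1.021, -0.113], TCP at [0.141, -0.609, 0.231] pointing down, gripper open.
Joint ranges: [-2.91, 2.91], [-0.3, 2.13], [-1.5, 1.42], [0.17, 2.43], [-1.26, 4.41], [0.16, 1.93], [-2.52, 2.52]. Speed limits (rad/s): [1.89, 1.89, 2.39, 2.39, 3.01, 3.01, 3.01].

## Interface

Orientations are given as [roll, pitch, yaw] about the fixed x, y, z axes, in that order (R = Rz(yaw) Ry(pitch) Rx(roll)).
In Python, from workcell import bot, grab_frame, calibration, workorder gives the robot as it stands.
- The arm moves only by the tool move_arm, never from a script. Its arguments are lists of equal length, an entry for each row: "jaw": the closure in counts, from 0 (fully open) to 255 (shut); "dp": the shift along the tool's x, y, z in units of 800 mm (1.0 is 800 mm), a list of three; "rotation": the turn, a rotation vector about the tool's x, y, z in units of pi rad (1.0 is pi rad), a list of three. In form: {"jaw": [jaw, ...], "dp": [[dx, dy, dz], ...], "rotation": [[rx, ry, rz], ...]}. A call has 1 to 10 rows; each row shifts and turns the commanded pose from where the row before left it, along the tool's axes as they then stand; what a row does not reach is not made up. A row lasts 1/8 s, in which the tool goes at most 62.5 mm and 10.7 degrees, less where a joint would pass 70% of its speed; a pose out of reach is approached as far as the arm can. A call with a number of a shift or a turn outside -1 to 1 is refused whole. A call with a gripper value outside its range is refused whole. The fingers move at their own pace and stop on an object; "squeeze" is the grip in N (left out, the last holds). Time passes only in rows, so rows that do not move let the fingers close. It gives the time, the measured TCP pose, the force and the opening at its end, in the units of the state.
- bot.observe(): the state, without advancing time (a new reading comes with each control period).
- grab_frame(name): name is "side" or "top" or "wrist"; returns the picture (480x640x3 uint8, blue, green, red); there is no depth.
- calibration(name): a dict with "camera_matrix" (3x3 intrinsics, pixels), "T" (4x4, takes a point from camera to world coordinates). Camera axes: x right, y down, z forward; pixel columns grow to the right and rows downward; lengths in m; the calibration is good to about 2 mm. A picture is of the moment at which its call begins: read the wrist's pose just before it. calibration takes no time and is no camera call; for the wrist camera it gives the pose at the moment of the call.
- workorder.job_done(): hands the job in, once; it reports no verdict.
The state is a dict: "clock": time; "qpos": joint angles; "qd": joint speeds; "joint_efforts": joint torques, N m; "position": TCP position; "tool_rot": TCP orientation; "force": force on the tool from outside, world axes, zero at the start; "moment": the same for the moment, N m; "grip_width": finger opening in m.
Only numpy, scipy, OpenCV 4.12 (cv2) and the standard library are available. Lean on these libraries where they do the work, as an engineer would, in place of code of your own. Each camera call takes 0.05 s, during which the arm holds its last target. There are 200 camera calls.

## Task

Two wooden lens cases stand on end on the table. Tip each of them over towards the robot with the fingertips, so that it lies flat with its labelled lid face up and its underside can be seen; once both are lying, push the one with the ring stamped on its underside along the table until that end sits square against the aluminium dispatch rail. Leave the other case lying well short of the rail, do not lift either case, do not disturb the bottle, tub and beaker, and finish clear of everything.

Things in the scene. Friction and masses are not known exactly. Their poses are not given: they have to be found in the camera images.
- stamped_case: The case to dispatch: wooden case, 64 mm deep (x) by 100 wide (y) by 110 tall (z), 0.25 to 0.5 kg, loose, standing at first. Origin: centre of its underside; z: to the clasp end; x: out of the labelled lid face, at first away from the robot within 0.3 rad. On the underside, unseen while it stands, a dark burnt ring 50 mm across with a bar. Which case is left or right is random.
- plain_case: The other case, bare underside: wooden case, 64 mm deep (x) by 100 wide (y) by 110 tall (z), 0.25 to 0.5 kg, loose, standing at first. Origin: centre of its underside; z: to the clasp end; x: out of the labelled lid face, at first away from the robot within 0.3 rad. Either case, pushed near its top, tips over its bottom edge and falls by itself past 30 degrees; pushed low it slides.
- stamped_lid (a point): Centre of the stamped case's lid face, 32 mm out along the case's x and 55 mm along its z. With the case laid down towards the robot it lies on top, 64 mm above the table, and the underside faces the rail.
- plain_lid (a point): The same point on the other case.
- rail: Dispatch rail: straight aluminium bar fixed on the table beyond the cases, 20 mm deep (its x), 600 mm long (its y), 18 mm high. Origin: centre of its underside; x points away from the robot, y along the bar. Its face towards the robot lies at x = -10 mm in this frame. Turned up to 0.12 rad.
- drops: Bystander: small white eye-drop bottle, 30 mm across, 65 mm high, standing between the cases, nearer the robot. Origin: centre of its underside, z up.
- tub: Bystander: white tub with a blue lid, 66 mm across, 85 mm high, at the left. Origin: centre of its underside, z up.
- beaker: Bystander: white ceramic beaker, 66 mm across, 85 mm high, at the right. Origin: centre of its underside, z up.
Things that resemble listed ones, but are neither listed nor needed, are in the scene too. Leave any green or turquoise look-alike of the stamped_case alone.

How it is judged:
By the outcome, as a careful person would: the job done as asked, in the order asked, and still so for the second after the job is handed in, with the robot touching nothing.
It also fails if it takes over 64 s, if anything falls off the work surface, if the arm or the gripper's body presses on something with over 40 N, if the wrist force passes 120 N, or if a joint passes its speed limit or range.

## Working session

There is one attempt and no reset: what is moved stays moved. The work goes in short steps, Python scripts to look and compute and a tool call to move; the robot and the scene stay as the last step left them, time stands still between calls to the robot, and variables do not carry over. Pictures are saved under pics/ and viewed, about 8 in all and at most 12, crops included, and the job is handed in when it is done.

Besides the shell and the picture viewer there is one more tool, called after "Request:" by a JSON object that holds its "name" and its "arguments". move_arm: Moves the arm, as the interface text tells. Shifts and turns lie within -1 to 1; 1 stands for 800 mm of shift or pi rad of turn. Its arguments: {"type":"object","properties":{"jaw":{"type":"array","items":{"type":"number"}},"dp":{"type":"array","items":{"type":"array","items":{"type":"number","minimum":-1,"maximum":1}}},"rotation":{"type":"array","items":{"type":"array","items":{"type":"number","minimum":-1,"maximum":1}}},"squeeze":{"type":"number"}},"required":["jaw","dp","rotation"]}

```bash
mkdir -p pics && ls && python3 - <<'E'
from workcell import bot, grab_frame, calibration
import cv2,numpy as np
print(bot.observe())
for n in("top","side"):
    cv2.imwrite(f"pics/{n}0.png",grab_frame(n)); c=calibration(n); print(n,np.round(c["camera_matrix"],1).tolist(),np.round(c["T"],3).tolist())
E
```

```text
pics
{'clock': 0.0, 'qpos': array([ 1.27278985,  0.5220275 , -0.03632871,  1.60000627,  0.02124781,
        1.02110529, -0.11278635]), 'qd': array([-0.00084182, -0.00127058,  0.00057917,  0.00011108,  0.00105487,
       -0.00038155,  0.00191669]), 'joint_efforts': array([-3.69215550e-04, -9.27083516e+01,  1.97944455e+00, -3.69922936e+01,
        1.76413829e-02,  8.17720749e-03, -1.75619613e-05]), 'position': array([ 0.1410249 , -0.60853143,  0.23071795]), 'tool_rot': array([-3.14043879e+00,  1.23188329e-04,  2.27836330e-01]), 'force': array([-0.89832575,  0.3824122 ,  0.23661073]), 'moment': array([ 0.02272592,  0.00837968, -0.00612716]), 'grip_width': 0.08521682656604557}
top [[482.5, 0.0, 319.1], [0.0, 482.5, 233.6], [0.0, 0.0, 1.0]] [[-0.025, -0.996, 0.082, 0.431], [-1.0, 0.026, 0.014, 0.088], [-0.016, -0.081, -0.997, 1.322], [0.0, 0.0, 0.0, 1.0]]
side [[575.6, 0.0, 323.0], [0.0, 575.6, 235.9], [0.0, 0.0, 1.0]] [[0.98, -0.105, 0.172, 0.34], [-0.201, -0.587, 0.785, -0.887], [0.019, -0.803, -0.595, 0.832], [0.0, 0.0, 0.0, 1.0]]
```

View pics/top0.png

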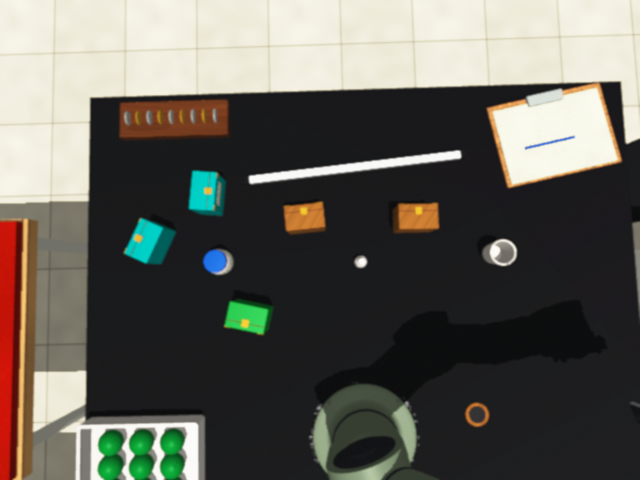

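View pics/side0.png

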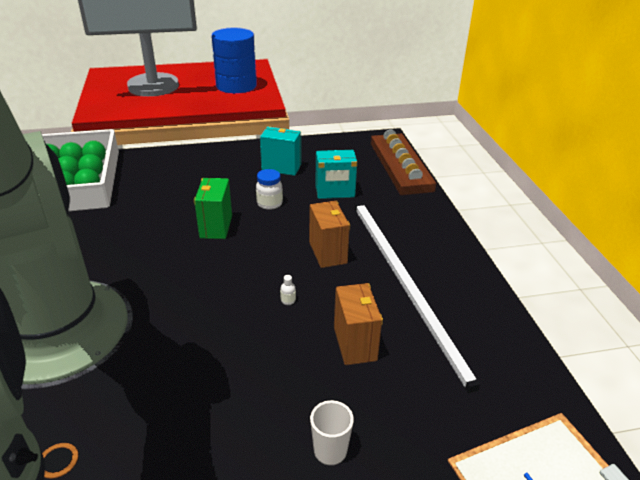

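```bash
cat > h.py <<'E'
from workcell import bot, grab_frame, calibration
import cv2,numpy as np
def ray(n,uv,z,c=None):
    c=c or calibration(n); uv=np.atleast_2d(uv).astype(float)
    d=np.c_[uv,np.ones(len(uv))]@np.linalg.inv(c["camera_matrix"]).T@c["T"][:3,:3].T
    o=c["T"][:3,3]; return o+d*((z-o[2])/d[:,2])[:,None]
def orange(im):
    h=cv2.cvtColor(im,cv2.COLOR_BGR2HSV); return cv2.morphologyEx(cv2.inRange(h,(5,90,60),(28,255,255)),cv2.MORPH_CLOSE,np.ones((3,3)))
E
python3 - <<'E'
from h import *
im=cv2.imread("pics/top0.png"); m=orange(im)
for c in cv2.findContours(m,0,2)[0]:
    if cv2.contourArea(c)<300: continue
    x,y,w,hh=cv2.boundingRect(c)
    if not(270<x<450 and 190<y<250): continue
    p=cv2.approxPolyDP(c,3,True)[:,0]; print(cv2.contourArea(c),p.tolist()); print(np.round(ray("top",p,.11),3).tolist(),np.round(ray("top",p,0),3).tolist())
h=cv2.cvtColor(im,cv2.COLOR_BGR2HSV); w=cv2.inRange(h,(0,0,150),(180,70,255)); w[:, :240]=0; w[:140]=0; w[:,480:]=0; w[195:]=0
r=cv2.minAreaRect(cv2.findContours(w,0,2)[0][0] if 0 else np.argwhere(w>0)[:,::-1].astype(np.float32)); b=cv2.boxPoints(r); print(b.tolist(),np.round(ray("top",b,.018),3).tolist())
for nm,uv,z in(("drops",(361,262),.065),("tub",(215,261),.085),("beaker",(503,252),.085),("green",(248,317),.1)): print(nm,np.round(ray("top",uv,z),3))
o=np.hstack([cv2.resize(im[190:245,275:335],None,fx=6,fy=6),cv2.resize(im[190:245,385:445],None,fx=6,fy=6)]); cv2.imwrite("pics/c0.png",o)
E
```

```text
1245.5 [[438, 203], [399, 203], [394, 210], [394, 232], [437, 229]]
[[0.6, -0.197, 0.11], [0.603, -0.099, 0.11], [0.585, -0.085, 0.11], [0.53, -0.083, 0.11], [0.534, -0.191, 0.11]] [[0.616, -0.223, 0.0], [0.618, -0.116, 0.0], [0.599, -0.101, 0.0], [0.539, -0.099, 0.0], [0.544, -0.217, 0.0]]
1153.5 [[323, 202], [284, 205], [285, 230], [291, 234], [324, 230]]
[[0.611, 0.093, 0.11], [0.606, 0.192, 0.11], [0.542, 0.191, 0.11], [0.532, 0.176, 0.11], [0.539, 0.093, 0.11]] [[0.627, 0.094, 0.0], [0.622, 0.202, 0.0], [0.552, 0.2, 0.0], [0.541, 0.184, 0.0], [0.549, 0.093, 0.0]]
[[248.16490173339844, 175.08746337890625], [459.7018737792969, 149.53265380859375], [460.72393798828125, 157.99307250976562], [249.18698120117188, 183.54788208007812]] [[0.704, 0.297, 0.018], [0.759, -0.284, 0.018], [0.735, -0.286, 0.018], [0.681, 0.295, 0.018]]
drops [[ 0.457 -0.001  0.065]]
tub [[0.469 0.375 0.085]]
beaker [[ 0.473 -0.362  0.085]]
green [[0.326 0.289 0.1  ]]
```

View pics/c0.png

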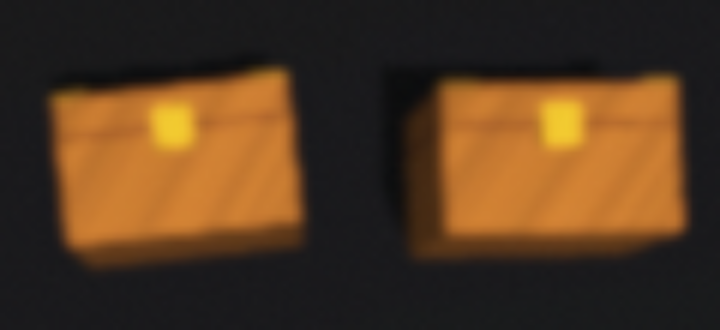

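Top and side views give these positions: left case about (0.575, 0.142), right case about (0.57, -0.148). The rail's near face is at x ≈ 0.710 − 0.095·y. I'll go behind the right case with the fingers half open, so there are two contact points.

Request:
{"name": "move_arm", "arguments": {"jaw": [120,120,120,120,120,120,120,120,120,120], "dp": [[0,0,0],[0,0,0],[0.04,-0.037,0],[0.04,-0.037,0],[0.04,-0.037,0],[0.04,-0.037,0],[0.04,-0.037,0],[0.04,-0.037,0],[0.04,-0.037,0],[0.04,-0.037,0]], "rotation": [[0,0,0.041],[0,0,0.041],[0,0,0],[0,0,0],[0,0,0],[0,0,0],[0,0,0],[0,0,0],[0,0,0],[0,0,0]], "squeeze": 30}}

```text
clock: 1.35
position: [0.4049, -0.3786, 0.2311]
tool_rot: [-3.141, 0.0, -0.03]
force: [0.8, 0.4, 0.0]
grip_width: 0.0454
```

Request:
{"name": "move_arm", "arguments": {"jaw": [120,120,120,120,120,120,120,120], "dp": [[0.04,-0.037,0],[0.04,-0.037,0],[0.04,-0.037,0],[0.04,-0.037,0],[0.04,-0.037,0],[0.04,-0.037,0],[0.04,-0.037,0],[0.02,-0.02,0]], "rotation": [[0,0,0],[0,0,0],[0,0,0],[0,0,0],[0,0,0],[0,0,0],[0,0,0],[0,0,0]]}}

```text
clock: 2.35
position: [0.6518, -0.1618, 0.2307]
tool_rot: [-3.141, 0.001, -0.028]
force: [-0.8, -0.7, -0.7]
grip_width: 0.0454
```

```bash
cat >> h.py <<'E'
from scipy.spatial.transform import Rotation as Ro
def to(p,rpy=None):
    "tool-frame shift/rotation (in units) from the present pose to p, rpy"
    s=bot.observe(); R=Ro.from_euler('xyz',s["tool_rot"]); 
    print("t",round(float(s["clock"]),2),np.round(s["position"],4),np.round(s["tool_rot"],3),"F",np.round(s["force"],1),"w",round(float(s["grip_width"]),3))
    G=Ro.from_euler('xyz',rpy) if rpy is not None else R
    print("rot",np.round((R.inv()*G).as_rotvec()/np.pi,4),"dp after rot",np.round(G.inv().apply(np.array(p)-s["position"])/.8,4))
E
python3 - <<'E'
from h import *
to([.655,-.148,.095],[np.pi,0,-.03])
c=calibration("wrist"); s=bot.observe(); R=Ro.from_euler('xyz',s["tool_rot"]).as_matrix()
print("cam in tool",np.round(R.T@(c["T"][:3,3]-s["position"]),3),np.round(R.T@c["T"][:3,:3],2).tolist(),c["camera_matrix"][0,0])
cv2.imwrite("pics/w1.png",grab_frame("wrist"))
E
```

```text
t 2.35 [ 0.6518 -0.1618  0.2307] [-3.141e+00  1.000e-03 -2.800e-02] F [-0.8 -0.7 -0.7] w 0.045
rot [-0.0002  0.0002  0.0007] dp after rot [ 0.0035 -0.0173  0.1696]
cam in tool [ 0.081 -0.001 -0.142] [[-0.0, -0.95, -0.31], [1.0, -0.0, -0.0], [0.0, -0.31, 0.95]] 374.2468587014087
```

View pics/w1.png

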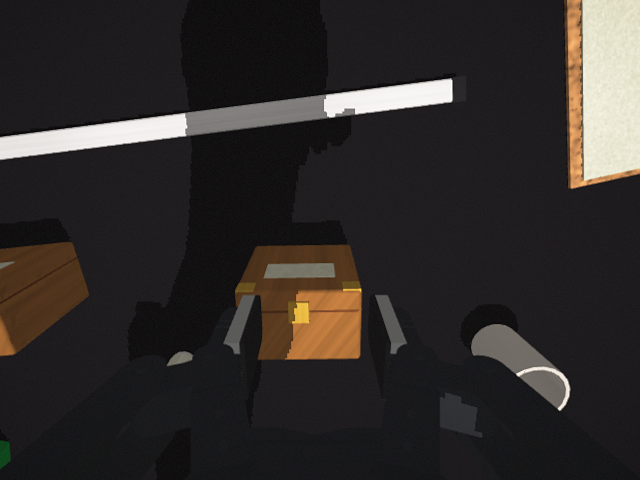

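The wrist view shows the right case: top lid edge from (237,290) to (361,290), rail from (0,150) to (452,90). I'll check the positions from here.

```bash
python3 - <<'E'
from h import *
print(np.round(ray("wrist",[(237,291),(361,290)],.11),3).tolist())
print(np.round(ray("wrist",[(5,159),(445,101)],.018),3).tolist())
E
```

```text
[[0.606, -0.097, 0.11], [0.604, -0.193, 0.11]]
[[0.703, 0.13, 0.018], [0.742, -0.277, 0.018]]
```

Request:
{"name": "move_arm", "arguments": {"jaw": [120,120,120,120,120], "dp": [[0.004,-0.01,0],[0,-0.01,0.05],[0,0,0.06],[0,0,0.06],[-0.03,0,0]], "rotation": [[0,0,0],[0,0,0],[0,0,0],[0,0,0],[0,0,0]]}}

```text
clock: 3.02
position: [0.6279, -0.1476, 0.0912]
tool_rot: [-3.141, 0.006, -0.031]
force: [-0.2, 0.1, 0.8]
grip_width: 0.0449
```

Request:
{"name": "move_arm", "arguments": {"jaw": [120,120,120,120,120,120], "dp": [[-0.01,0,0],[-0.01,0,0],[-0.01,0,0],[-0.01,0,0],[-0.01,0,0],[0,0,0]], "rotation": [[0,0,0],[0,0,0],[0,0,0],[0,0,0],[0,0,0],[0,0,0]]}}

```text
clock: 3.78
position: [0.5896, -0.1461, 0.0953]
tool_rot: [-3.142, 0.001, -0.03]
force: [1.4, 0.5, -0.2]
grip_width: 0.0451
```

```bash
python3 - <<'E'
from h import *
cv2.imwrite("pics/s1.png",grab_frame("side")[180:400,220:480])
E
```

```text
(no output)
```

View pics/s1.png

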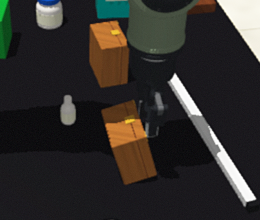

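The case is tipping as intended, so I'll continue past balance and then back away.

Request:
{"name": "move_arm", "arguments": {"jaw": [120,120,120,120,120,120,120,120], "dp": [[-0.01,0,0],[-0.01,0,0],[-0.01,0,0],[-0.01,0,0],[0,0,0],[0,0,0],[0,0,0],[0,0,0]], "rotation": [[0,0,0],[0,0,0],[0,0,0],[0,0,0],[0,0,0],[0,0,0],[0,0,0],[0,0,0]]}}

```text
clock: 4.82
position: [0.5584, -0.1451, 0.0952]
tool_rot: [-3.142, 0.0, -0.03]
force: [0.5, 0.2, 0.8]
grip_width: 0.045
```

Request:
{"name": "move_arm", "arguments": {"jaw": [120,120,120,120,120,120], "dp": [[0,0,-0.06],[0.05,0,-0.07],[0.06,0,-0.07],[0.04,0,0],[0,0,0],[0,0,0]], "rotation": [[0,0,0],[0,0,0],[0,0,0],[0,0,0],[0,0,0],[0,0,0]]}}

```text
clock: 5.58
position: [0.6667, -0.1484, 0.241]
tool_rot: [-3.142, 0.001, -0.03]
force: [-0.3, -0.4, -1.3]
grip_width: 0.0452
```

```bash
python3 - <<'E'
from h import *
to([.656,.142,.15],[np.pi,0,.06])
cv2.imwrite("pics/w2.png",grab_frame("wrist"))
E
```

```text
t 5.58 [ 0.6667 -0.1484  0.241 ] [-3.142e+00  1.000e-03 -3.000e-02] F [-0.3 -0.4 -1.3] w 0.045
rot [-0.      0.0004 -0.0286] dp after rot [ 0.0085 -0.3631  0.1138]
```

View pics/w2.png

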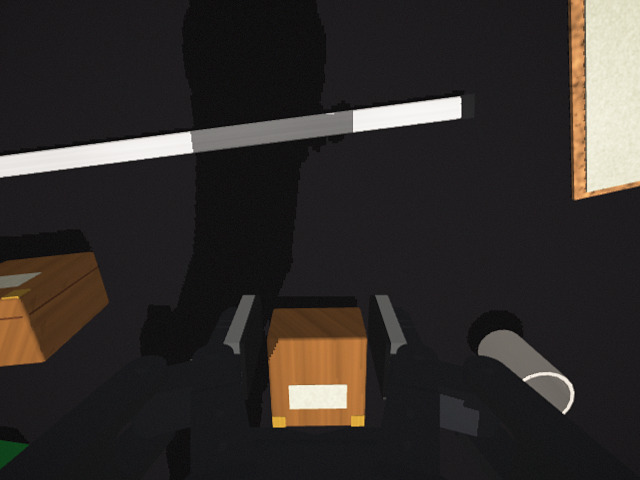

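The right case lies lid up. Its underside (rows 308–338, columns 268–367) is bare wood, so it looks like the plain one. Now the left case.

Request:
{"name": "move_arm", "arguments": {"jaw": [120,120,120,120,120,120,120,120], "dp": [[0,0,0],[0,-0.052,0],[0,-0.052,0],[0,-0.052,0],[0,-0.052,0],[0,-0.052,0],[0,-0.052,0],[0,-0.051,0]], "rotation": [[0,0,-0.029],[0,0,0],[0,0,0],[0,0,0],[0,0,0],[0,0,0],[0,0,0],[0,0,0]]}}

```text
clock: 6.62
position: [0.6488, 0.1424, 0.2418]
tool_rot: [3.141, 0.0, 0.061]
force: [0.1, 0.5, 0.5]
grip_width: 0.0449
```

```bash
python3 - <<'E'
from h import *
to([.656,.142,.095],[np.pi,0,.06])
im=grab_frame("wrist"); m=orange(im); m[:,:150]=0; m[:,500:]=0
c=max(cv2.findContours(m,0,2)[0],key=cv2.contourArea); p=cv2.approxPolyDP(c,4,True)[:,0]
print(p.tolist(),np.round(ray("wrist",p,.11)[:,:2],3).tolist())
E
```

```text
t 6.62 [0.6488 0.1424 0.2418] [3.141 0.    0.061] F [0.1 0.5 0.5] w 0.045
rot [0.0001 0.     0.0003] dp after rot [0.0089 0.0011 0.1835]
[[265, 234], [248, 273], [249, 293], [261, 301], [261, 341], [367, 340], [372, 271], [357, 232]] [[0.639, 0.188], [0.606, 0.201], [0.588, 0.2], [0.582, 0.19], [0.544, 0.19], [0.551, 0.1], [0.614, 0.103], [0.645, 0.118]]
```

Request:
{"name": "move_arm", "arguments": {"jaw": [120,120,120,120,120], "dp": [[0.015,-0.007,0],[0,0,0.06],[0,0,0.062],[0,0,0.06],[-0.03,0,0]], "rotation": [[0,0,-0.005],[0,0,0],[0,0,0],[0,0,0],[0,0,0]]}}

```text
clock: 7.3
position: [0.635, 0.1448, 0.0918]
tool_rot: [3.14, 0.006, 0.076]
force: [-0.4, 0.1, 1.0]
grip_width: 0.0454
```

Request:
{"name": "move_arm", "arguments": {"jaw": [120,120,120,120,120,120,120,120,120,120], "dp": [[-0.01,0,0],[-0.01,0,0],[-0.01,0,0],[-0.01,0,0],[-0.01,0,0],[-0.01,0,0],[-0.01,0,0],[-0.01,0,0],[-0.01,0,0],[0,0,0]], "rotation": [[0,0,0],[0,0,0],[0,0,0],[0,0,0],[0,0,0],[0,0,0],[0,0,0],[0,0,0],[0,0,0],[0,0,0]]}}

```text
clock: 8.55
position: [0.5649, 0.1405, 0.0961]
tool_rot: [3.142, 0.0, 0.077]
force: [-0.4, 0.8, -0.3]
grip_width: 0.0453
```

Request:
{"name": "move_arm", "arguments": {"jaw": [120,120,120,120,120,120,120,120,120], "dp": [[0,0,0],[0,0,0],[0,0,0],[0,0,-0.06],[0.05,0,-0.07],[0.06,0,-0.07],[0.04,0,0],[0,0,0],[0,0,0]], "rotation": [[0,0,0],[0,0,0],[0,0,0],[0,0,0],[0,0,0],[0,0,0],[0,0,0],[0,0,0],[0,0,0]]}}

```text
clock: 9.68
position: [0.6735, 0.1488, 0.2417]
tool_rot: [3.141, 0.001, 0.077]
force: [-0.1, -0.4, -0.6]
grip_width: 0.0454
```

```bash
python3 - <<'E'
from h import *
to([.40,.148,.15],[np.pi,0,.095])
cv2.imwrite("pics/w3.png",grab_frame("wrist"));cv2.imwrite("pics/top1.png",grab_frame("top"))
E
```

```text
t 9.68 [0.6735 0.1488 0.2417] [3.141e+00 1.000e-03 7.700e-02] F [-0.1 -0.4 -0.6] w 0.045
rot [ 0.      0.0004 -0.0057] dp after rot [-0.3404 -0.0314  0.1147]
```

View pics/w3.png

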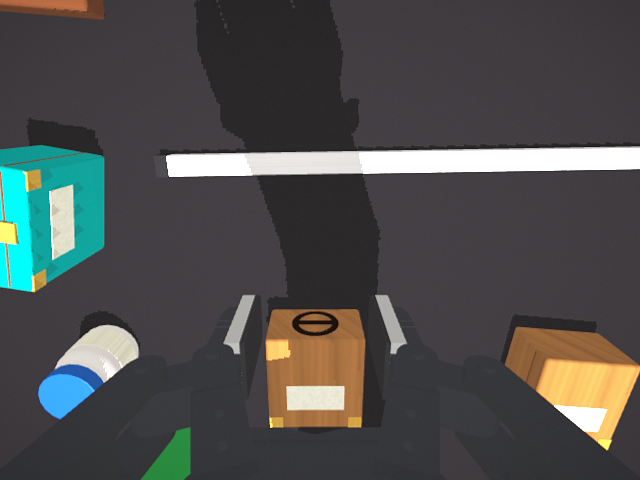

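The left case lies lid up with the ring and bar on its underside, centred near (315,323). It is the stamped case. Next I'll measure how it lies relative to the rail.

```bash
python3 - <<'E'
from h import *
im=cv2.imread("pics/w3.png")
print("bottom far",np.round(ray("wrist",[(271,309),(358,309)],0)[:,:2],3).tolist())
print("lid far/near",np.round(ray("wrist",[(266,341),(364,341),(268,428),(363,428)],.064)[:,:2],3).tolist())
print("rail near top edge",np.round(ray("wrist",[(180,178),(320,175),(630,170)],.018)[:,:2],3).tolist())
t=cv2.imread("pics/top1.png"); m=orange(t)
for c in cv2.findContours(m,0,2)[0]:
    x,y,w,h=cv2.boundingRect(c)
    if cv2.contourArea(c)>300 and 270<x<450 and 190<y<300:
        p=cv2.approxPolyDP(c,3,True)[:,0]; print(p.tolist(),np.round(ray("top",p,.064)[:,:2],3).tolist())
E
```

```text
bottom far [[0.538, 0.19], [0.546, 0.09]]
lid far/near [[0.538, 0.188], [0.546, 0.091], [0.429, 0.182], [0.437, 0.08]]
rail near top edge [[0.686, 0.283], [0.699, 0.147], [0.727, -0.153]]
[[289, 233], [290, 273], [307, 273], [305, 265], [297, 264], [297, 254], [301, 252], [295, 235]] [[0.538, 0.185], [0.434, 0.184], [0.432, 0.14], [0.453, 0.145], [0.456, 0.165], [0.483, 0.165], [0.487, 0.154], [0.532, 0.169]]
[[396, 231], [395, 272], [436, 273], [435, 231]] [[0.536, -0.095], [0.429, -0.088], [0.424, -0.194], [0.533, -0.197]]
```

Request:
{"name": "move_arm", "arguments": {"jaw": [120,120,120,120,120,120,120,120,120], "dp": [[-0.05,-0.007,0],[-0.05,0,0],[-0.05,0,0],[-0.05,0,0],[-0.05,0,0],[-0.05,0,0],[-0.05,0,0],[0,0,0],[0,0,0]], "rotation": [[0,0,-0.006],[0,0,0],[0,0,0],[0,0,0],[0,0,0],[0,0,0],[0,0,0],[0,0,0],[0,0,0]]}}

```text
clock: 10.9
position: [0.3953, 0.1284, 0.2427]
tool_rot: [-3.141, -0.001, 0.096]
force: [0.1, -0.3, 0.7]
grip_width: 0.0453
```

```bash
python3 - <<'E'
from h import *
to([.392,.128,.028],[np.pi,0,.095])
cv2.imwrite("pics/w4.png",grab_frame("wrist"))
E
```

```text
t 10.9 [0.3953 0.1284 0.2427] [-3.141e+00 -1.000e-03  9.600e-02] F [ 0.1 -0.3  0.7] w 0.045
rot [-0.0001 -0.0004  0.0003] dp after rot [-4.100e-03  2.000e-04  2.684e-01]
```

View pics/w4.png

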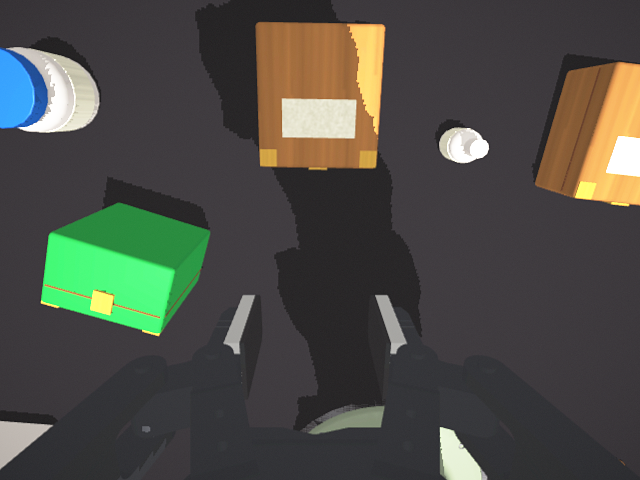

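The case is ahead and centred: near end at columns 260–377, row 167. The green look-alike and the bottle are well to the sides. I'll descend and push.

Request:
{"name": "move_arm", "arguments": {"jaw": [120,120,120,120,120,120,120], "dp": [[-0.004,0,0.053],[0,0,0.053],[0,0,0.053],[0,0,0.053],[0,0,0.053],[0,0,0],[0.02,0,0]], "rotation": [[0,0,0],[0,0,0],[0,0,0],[0,0,0],[0,0,0],[0,0,0],[0,0,0]]}}

```text
clock: 11.82
position: [0.4075, 0.1297, 0.0311]
tool_rot: [3.141, 0.001, 0.096]
force: [0.8, 0.5, -0.4]
grip_width: 0.0451
```

Request:
{"name": "move_arm", "arguments": {"jaw": [120,120,120,120,120,120,120,120,120,120], "dp": [[0.015,0,0],[0.015,0,0],[0.015,0,0],[0.015,0,0],[0.015,0,0],[0.015,0,0],[0.015,0,0],[0.015,0,0],[0.015,0,0],[0,0,0]], "rotation": [[0,0,0],[0,0,0],[0,0,0],[0,0,0],[0,0,0],[0,0,0],[0,0,0],[0,0,0],[0,0,0],[0,0,0]]}}

```text
clock: 13.08
position: [0.5163, 0.1401, 0.0303]
tool_rot: [-3.141, -0.001, 0.095]
force: [-0.2, -0.4, 0.4]
grip_width: 0.0455
```

```bash
python3 - <<'E'
from h import *
to([.578,.145,.028],[np.pi,0,.095])
E
```

```text
t 13.07 [0.5163 0.1401 0.0303] [-3.141e+00 -1.000e-03  9.500e-02] F [-0.2 -0.4  0.4] w 0.046
rot [-0.0001 -0.0004  0.0001] dp after rot [0.0774 0.0012 0.0029]
```

Request:
{"name": "move_arm", "arguments": {"jaw": [120,120,120,120,120,120], "dp": [[0.014,0,0],[0.014,0,0],[0.014,0,0],[0.01,0,0],[0.006,0,0],[0,0,0]], "rotation": [[0,0,0],[0,0,0],[0,0,0],[0,0,0],[0,0,0],[0,0,0]]}}

```text
clock: 13.82
position: [0.5617, 0.1444, 0.0303]
tool_rot: [-3.141, -0.0, 0.096]
force: [0.1, -0.2, -0.3]
grip_width: 0.0452
```

Request:
{"name": "move_arm", "arguments": {"jaw": [120,120,120], "dp": [[0.005,0,0],[0.005,0,0],[0,0,0]], "rotation": [[0,0,0],[0,0,0],[0,0,0]]}}

```text
clock: 14.2
position: [0.5698, 0.1452, 0.0304]
tool_rot: [-3.141, -0.001, 0.096]
force: [-1.3, -0.4, 0.2]
grip_width: 0.0451
```

```bash
python3 - <<'E'
from h import *
to([.578,.145,.028],[np.pi,0,.095])
im=grab_frame("top"); cv2.imwrite("pics/top2.png",cv2.resize(im[140:300,240:480],None,fx=3,fy=3))
E
```

```text
t 14.2 [0.5698 0.1452 0.0304] [-3.141e+00 -1.000e-03  9.600e-02] F [-1.3 -0.4  0.2] w 0.045
rot [-0.0001 -0.0002  0.0002] dp after rot [0.0102 0.0013 0.003 ]
```

View pics/top2.png

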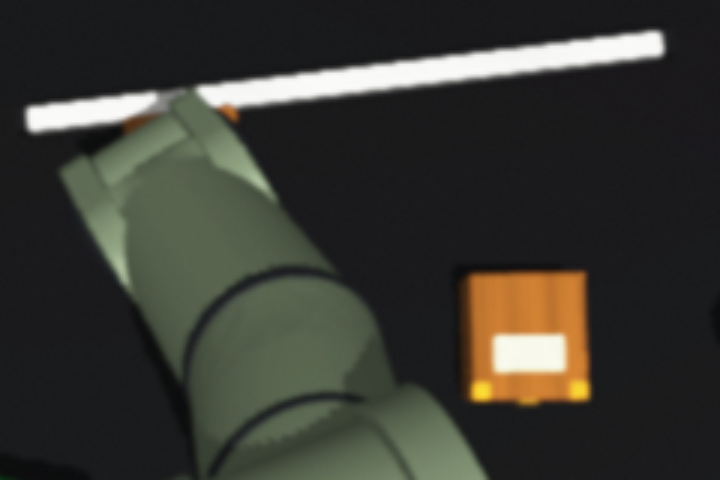

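The far edge of the case is almost at the rail and there is no contact force yet. I'll creep on and watch the force.

Request:
{"name": "move_arm", "arguments": {"jaw": [120,120,120], "dp": [[0.003,0,0],[0.002,0,0],[0,0,0]], "rotation": [[0,0,0],[0,0,0],[0,0,0]]}}

```text
clock: 14.62
position: [0.5734, 0.1455, 0.0303]
tool_rot: [-3.142, -0.0, 0.096]
force: [-2.0, -0.5, 1.9]
grip_width: 0.0453
```

Request:
{"name": "move_arm", "arguments": {"jaw": [120,120], "dp": [[0.003,0,0],[0,0,0]], "rotation": [[0,0,0],[0,0,0]]}}

```text
clock: 14.88
position: [0.5761, 0.1458, 0.0303]
tool_rot: [-3.141, -0.001, 0.096]
force: [0.3, 0.0, -0.4]
grip_width: 0.0451
```

Request:
{"name": "move_arm", "arguments": {"jaw": [120,120], "dp": [[0.003,0,0],[0,0,0]], "rotation": [[0,0,0],[0,0,0]]}}

```text
clock: 15.12
position: [0.5777, 0.146, 0.0302]
tool_rot: [3.142, 0.001, 0.096]
force: [-5.3, -0.7, 2.2]
grip_width: 0.0453
```

Request:
{"name": "move_arm", "arguments": {"jaw": [120,120], "dp": [[0.002,0,0],[0,0,0]], "rotation": [[0,0,0],[0,0,0]]}}

```text
clock: 15.38
position: [0.5777, 0.146, 0.0301]
tool_rot: [3.141, 0.004, 0.096]
force: [-16.3, -0.4, 12.4]
grip_width: 0.0454
```

The force is 16 N and motion has stopped, so the case is seated. I'll back off, rise and check.

Request:
{"name": "move_arm", "arguments": {"jaw": [120,120,120,120,120,120,120,120], "dp": [[-0.005,0,0],[-0.02,0,0],[-0.04,0,0],[-0.02,0,-0.05],[0,0,-0.07],[0,0,-0.07],[0,0,-0.06],[0,0,0]], "rotation": [[0,0,0],[0,0,0],[0,0,0],[0,0,0],[0,0,0],[0,0,0],[0,0,0],[0,0,0]]}}

```text
clock: 16.38
position: [0.5138, 0.1401, 0.2339]
tool_rot: [-3.14, -0.007, 0.095]
force: [-0.2, -0.7, -0.7]
grip_width: 0.0451
```

```bash
python3 - <<'E'
from h import *
to([.45,.14,.25],[np.pi,0,.095])
cv2.imwrite("pics/w5.png",grab_frame("wrist"))
E
```

```text
t 16.38 [0.5138 0.1401 0.2339] [-3.14  -0.007  0.095] F [-0.2 -0.7 -0.7] w 0.045
rot [-0.0004 -0.0021  0.0001] dp after rot [-0.0794 -0.0074 -0.0201]
```

View pics/w5.png

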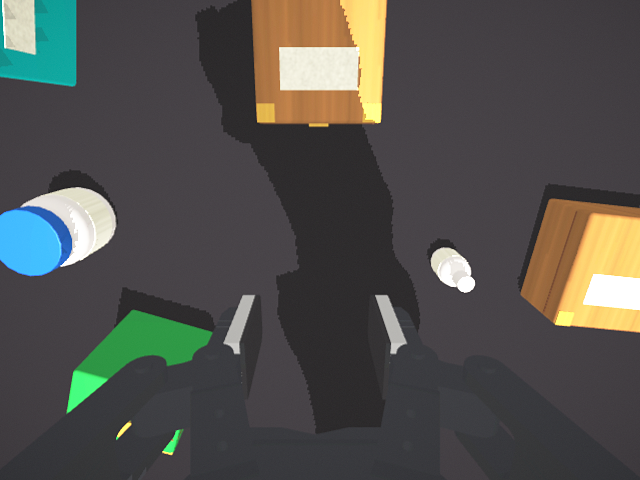

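The rail contact is out of this view. I'll go up and forward to look down on it.

Request:
{"name": "move_arm", "arguments": {"jaw": [120,120,120,120,120,120,120,120], "dp": [[0,0,-0.06],[0,0,-0.06],[0.05,0,0],[0.05,0,0],[0.05,0,0],[0.05,0,0],[0,0,0],[0,0,0]], "rotation": [[0,0,0],[0,0,0],[0,0,0],[0,0,0],[0,0,0],[0,0,0],[0,0,0],[0,0,0]]}}

```text
clock: 17.42
position: [0.6708, 0.155, 0.3249]
tool_rot: [3.141, 0.002, 0.096]
force: [-0.7, 0.3, -0.0]
grip_width: 0.0455
```

```bash
python3 - <<'E'
from h import *
to([.45,.14,.25],[np.pi,0,.095])
cv2.imwrite("pics/w6.png",grab_frame("wrist"))
E
```

```text
t 17.43 [0.6708 0.155  0.3249] [3.141e+00 2.000e-03 9.600e-02] F [-0.7  0.3 -0. ] w 0.045
rot [0.0001 0.0006 0.0003] dp after rot [-0.2765 -0.0076  0.0937]
```

View pics/w6.png

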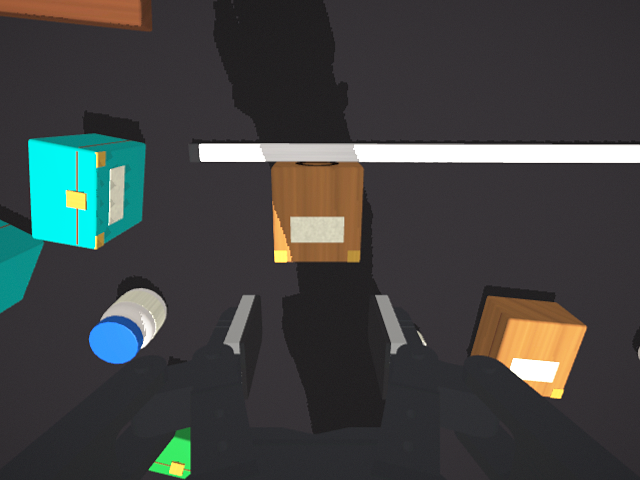

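The case sits flush and parallel against the rail (edge at row 163, columns 273–363), with the ring end to it. The gripper is about 0.26 m above everything, so I'll hand in.

```bash
python3 - <<'E'
from h import *
from workcell import workorder
im=grab_frame("top")
for nm,uv,z in(("drops",(361,262),.065),("tub",(215,261),.085),("beaker",(503,252),.085)):
    a=cv2.imread("pics/top0.png"); u,v=uv; print(nm,np.abs(a[v-20:v+20,u-22:u+22].astype(int)-im[v-20:v+20,u-22:u+22]).mean().round(1))
print(workorder.job_done())
E
```

```text
drops 97.6
tub 0.6
beaker 0.6
the job is handed in; nothing more can be done
None
```

Both cases are tipped and lying lid up, and the stamped one is pushed up against the rail; I handed the job in at about 17.5 s.

- **Which case:** the left case had the ring and bar on its underside. The right case's underside is bare.
- **Push to the rail:** I pushed the stamped case with two fingertips at the rail's angle. It stopped against the rail with a final push of about 16 N.
- **Last checks:** the wrist picture shows the ring end flush and parallel with the rail. The plain case lies about 0.19 m short of it. The gripper was about 0.26 m above everything, with no contact force.
- **Bystanders:** comparing top pictures before and after, the areas around the tub and beaker are unchanged (mean difference 0.6). The same check failed for the eye-drop bottle (97.6). I think the arm was covering the bottle in that last picture, but I did not confirm it. The wrist picture taken after the final push shows the bottle standing, and nothing came near it.

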